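Put three mixed-up glass vases on their own rests

ROBOT

A 7-joint arm with a two-finger parallel gripper is mounted at the origin on the work surface. World frame = base frame: x ahead of the robot, y to its left, z up, the work surface at z = 0. Lengths are in m, angles in degrees, forces in N, time in s.
With the tool pointing down it reaches from about 0.425 to 0.925 m from the base axis. Payload 6.8 kg.
Tool frame: the origin (TCP) lies on the centre line of the jaws, within the pads' length; the fingertips stand 14 mm ahead of it and the grasp point (between the pads) lies 5 mm behind it (manip.tips_ahead is the distance from the TCP to the fingertips, in m); z points along the fingers, y is the line along which they close (so a half turn about z gives the same grasp; the last joint's range is limited). The gripper opens to 85 mm and grips with 20 to 120 N. Pads are 22 mm wide; open, the fingers measure 114 mm over their backs; the gripper's body (76 mm by 85 mm) begins 54 mm behind the grasp point. The pads swing forward as they close: fully open they stand 13 mm farther back than shut.
Start: joints at [-82.741, 27.33, 1.283, 89.118, -0.659, 63.558, -4.761], TCP at [0.157, 0.656, 0.245] pointing down, gripper open.
Joint ranges: [-169.35, 169.35], [-19.33, 120.38], [-80.79, 83.38], [13.8, 139.57], [-78.32, 258.32], [9.67, 109.79], [-169.56, 169.56]. Speed limits (degrees/s): [136.94, 136.94, 180, 180, 180, 180, 180].

INTERFACE

Orientations are given as a 3x3 rotation matrix whose columns are the frame's x, y, z axes.
In Python, from bench import get_obs, get_image, camera_params, manip gives the robot as it stands.
- The arm moves only by the shell command python3 -m handwheel 'ROWS' [FORCE]. ROWS is text: rows parted by semicolons, each of 5 numbers parted by spaces: the gripper command: -1 is shut, 1 is fully open, values between are in proportion, then the shift along the tool's x, y, z in m, then the turn about the tool's z in rad. In form: claw x y z yaw; .... A call has 1 to 20 rows; each row is the pose to reach, as a shift and turn from the pose commanded when the call began, along the tool's axes at that moment; what a row does not reach only later rows make up. A row lasts 1/12 s, in which the tool goes at most 41.7 mm and 7.16 degrees, less where a joint would pass 70% of its speed; a pose out of reach is approached as far as the arm can. A call with a gripper value outside its range is refused whole. The fingers move at their own pace and stop on an object; FORCE is the grip in N (left out, the last holds). Time passes only in rows, so rows that repeat a pose let the fingers close. It gives the time, the measured TCP pose, the force, the opening and the grip force at its end, in the units of the state.
- get_obs(): the state, without advancing time (a new reading comes with each control period).
- get_image(name): name is "side" or "top"; returns (picture, depth): 400x640x3 uint8, red, green, blue; 400x640 float32, m along the optical axis (not along the pixel's ray), 0 where there is no reading.
- camera_params(name): a dict with "K" (3x3 intrinsics, pixels), "cam_to_world" (4x4, takes a point from camera to world coordinates). Camera axes: x right, y down, z forward; pixel columns grow to the right and rows downward; lengths in m; the calibration is good to about 2 mm. A picture is of the moment at which its call begins. camera_params takes no time and is no camera call.
- manip.finish_job(): hands the job in; it is judged then, once.
The state is a dict: "time": time; "joints": joint angles; "joint_vel": joint speeds; "joint_torque": joint torques, N m; "tool_pos": TCP position; "eef_rot": TCP orientation; "wrist_force": force on the tool from outside, world axes, zero at the start; "wrist_torque": the same for the moment, N m; "grip_width": finger opening in m; "grasp_force": force on a finger pad.
Only numpy, scipy, OpenCV 4.12 (cv2) and the standard library are available. Lean on these libraries where they do the work, as an engineer would, in place of code of your own. Each camera call takes 0.05 s, during which the arm holds its last target. There are 200 camera calls.

TASK

The three glass vases have been put down on one another's rests: move each vase to the middle of the rest of its own colour, standing upright, using the empty grey rest as the one spare place on the way. Set them down gently and do not drop them, let glass knock against glass, or stand a vase on the bare steel, and leave the two jars where they are. At the end the grey rest is empty again.

Things in the scene. Friction and masses are not known exactly. Their poses are not given: they have to be found in the camera images.
- vase_green_center (a point): dark green glass bud vase, loose and standing upright, about 0.15 to 0.31 kg: 96 mm high, round, base 64 mm across flaring in over the lowest 27 mm to a straight cylindrical neck 44 mm across all the way up to the flat top (dark mouth). This point is its centre, half-way up (48 mm above its underside); z is its own axis, pointing up when upright.
- vase_amber_center (a point): amber (orange-yellow) glass bud vase, loose and standing upright, about 0.15 to 0.31 kg: 96 mm high, round, base 64 mm across flaring in over the lowest 27 mm to a straight cylindrical neck 44 mm across all the way up to the flat top (dark mouth). This point is its centre, half-way up (48 mm above its underside); z is its own axis, pointing up when upright.
- vase_blue_center (a point): cobalt blue glass bud vase, loose and standing upright, about 0.15 to 0.31 kg: 96 mm high, round, base 64 mm across flaring in over the lowest 27 mm to a straight cylindrical neck 44 mm across all the way up to the flat top (dark mouth). This point is its centre, half-way up (48 mm above its underside); z is its own axis, pointing up when upright.
- rest_green_top (a point): dark green round rest, the place of the green vase: a disc 92 mm across and 14 mm high with a cork face 72 mm across, fixed to the steel bench. This point is the centre of its top face, 14 mm above the bench; z up.
- rest_amber_top (a point): amber (orange-yellow) round rest, the place of the amber vase: a disc 92 mm across and 14 mm high with a cork face 72 mm across, fixed to the steel bench. This point is the centre of its top face, 14 mm above the bench; z up.
- rest_blue_top (a point): cobalt blue round rest, the place of the blue vase: a disc 92 mm across and 14 mm high with a cork face 72 mm across, fixed to the steel bench. This point is the centre of its top face, 14 mm above the bench; z up.
- rest_grey_top (a point): plain light grey round rest, the spare one, empty at the start: a disc 92 mm across and 14 mm high with a cork face 72 mm across, fixed to the steel bench. This point is the centre of its top face, 14 mm above the bench; z up.
- jar_white_center (a point): closed white jar of glass chips, a bystander standing loose on the bench, with a paper label and a black lid: 54 mm across, 75 mm high. This point is its centre, 37.5 mm above its underside.
- jar_black_center (a point): closed black jar of glass chips, a bystander standing loose on the bench, with a paper label and a bright steel lid: 54 mm across, 75 mm high. This point is its centre, 37.5 mm above its underside.
Mind the look-alikes: they are no part of the job. Of the things that look like the part that bears rest_green_top, take the one that is nearest to the robot's base at the start.

How it is judged (in metres and radians):
On the way:
1. one of the vases stands released on the grey rest (((horizontal distance between vase_green_center and rest_grey_top below 0.015 m and height (world z) of vase_green_center below 0.067 m and angle between vase_green_center's own z axis and vertical below 0.1 rad and contact force between the fingers and vase_green below 0.1 N and linear speed of vase_green below 0.02 m/s) or (horizontal distance between vase_amber_center and rest_grey_top below 0.015 m and height (world z) of vase_amber_center below 0.067 m and angle between vase_amber_center's own z axis and vertical below 0.1 rad and contact force between the fingers and vase_amber below 0.1 N and linear speed of vase_amber below 0.02 m/s) or (horizontal distance between vase_blue_center and rest_grey_top below 0.015 m and height (world z) of vase_blue_center below 0.067 m and angle between vase_blue_center's own z axis and vertical below 0.1 rad and contact force between the fingers and vase_blue below 0.1 N and linear speed of vase_blue below 0.02 m/s))), for 0.2 s.
At the end, for the whole second after the job is handed in: Each vase stands upright (within 0.1 rad), released and at rest on the rest of its own colour, its axis within 12 mm of the centre of the rest; so the grey rest is empty (horizontal distance between vase_green_center and rest_green_top below 0.012 m and height (world z) of each of vase_green_center, vase_amber_center, vase_blue_center below 0.067 m and angle between each of vase_green_center, vase_amber_center, vase_blue_center's own z axis and vertical below 0.1 rad and contact force between the fingers and vase_green below 0.1 N and linear speed of each of vase_green, vase_amber, vase_blue below 0.02 m/s and horizontal distance between vase_amber_center and rest_amber_top below 0.012 m and contact force between the fingers and vase_amber below 0.1 N and horizontal distance between vase_blue_center and rest_blue_top below 0.012 m and contact force between the fingers and vase_blue below 0.1 N); the robot touches nothing.
It fails at once if a vase stands on the bare steel or has been tipped over (height (world z) of any of vase_green_center, vase_amber_center, vase_blue_center below 0.054 m or angle between any of vase_green_center, vase_amber_center, vase_blue_center's own z axis and vertical above 0.6 rad).
It fails at once if a vase is dropped (moves faster than 0.5 m/s while not held) ((linear speed of vase_green above 0.5 m/s and contact force between the fingers and vase_green below 0.1 N) or (linear speed of vase_amber above 0.5 m/s and contact force between the fingers and vase_amber below 0.1 N) or (linear speed of vase_blue above 0.5 m/s and contact force between the fingers and vase_blue below 0.1 N)).
It fails at once if one vase knocks against another (contact force between vase_green and vase_amber above 1 N or contact force between vase_amber and vase_blue above 1 N or contact force between vase_blue and vase_green above 1 N).
It fails at once if a jar is pushed more than 30 mm from where it stood (distance of any of jar_white_center, jar_black_center from where it was at the start of the episode above 0.03 m).
It also fails if it takes over 112 s, if anything falls off the work surface, if the arm or the gripper's body presses on something with over 40 N, if the wrist force passes 120 N, or if a joint passes its speed limit or range.

## Working session

There is one attempt and no reset: what is moved stays moved. The work goes in short steps, Python scripts to look and compute and a shell command to move; the robot and the scene stay as the last step left them, time stands still between calls to the robot, and variables do not carry over. Pictures are saved under pics/ and viewed, at most 14 in all, crops included, and the job is handed in when it is done.

```bash
mkdir -p pics; python3 - <<'E'
from bench import *
import cv2,numpy as np
o=get_obs();print(o['tool_pos'],o['eef_rot'],o['grip_width'],o['time'])
for n in('top','side'):
    im,d=get_image(n);np.savez(f'pics/{n}0.npz',im=im,d=d);cv2.imwrite(f'pics/{n}0.png',im[:,:,::-1]);c=camera_params(n);print(c)
E
```

```text
[0.15687797 0.65592633 0.24431423] [[-9.72578043e-01  2.32576529e-01 -3.28166954e-04]
 [ 2.32576736e-01  9.72576337e-01 -1.82514680e-03]
 [-1.05318894e-04 -1.85142171e-03 -9.99998281e-01]] 0.08549362167684267 0.0
{'K': array([[438.25896914,   0.        , 323.17113577],
       [  0.        , 438.25896914, 199.70046456],
       [  0.        ,   0.        ,   1.        ]]), 'cam_to_world': array([[ 0.0232037 , -0.98348085,  0.17951883,  0.35652976],
       [-0.99956656, -0.01956845,  0.02199458, -0.0566369 ],
       [-0.01811834, -0.17995137, -0.98350863,  1.0588683 ],
       [ 0.        ,  0.        ,  0.        ,  1.        ]])}
{'K': array([[382.53253903,   0.        , 317.34083538],
       [  0.        , 382.53253903, 204.91985856],
       [  0.        ,   0.        ,   1.        ]]), 'cam_to_world': array([[ 0.95093893, -0.19350904,  0.24139057,  0.29308831],
       [-0.30900993, -0.55599867,  0.77160763, -0.78798891],
       [-0.01510021, -0.80834382, -0.58851699,  0.61984625],
       [ 0.        ,  0.        ,  0.        ,  1.        ]])}
```

View pics/top0.png

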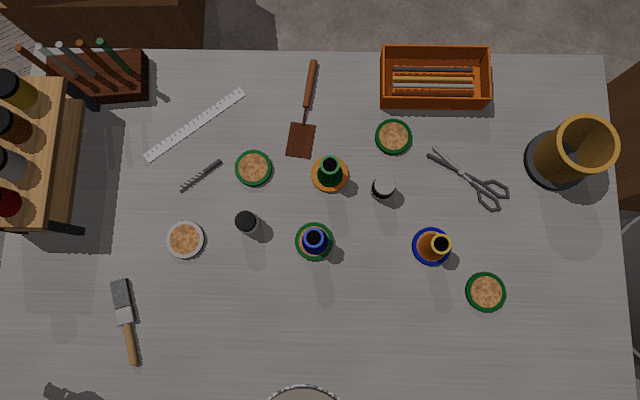

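View pics/side0.png

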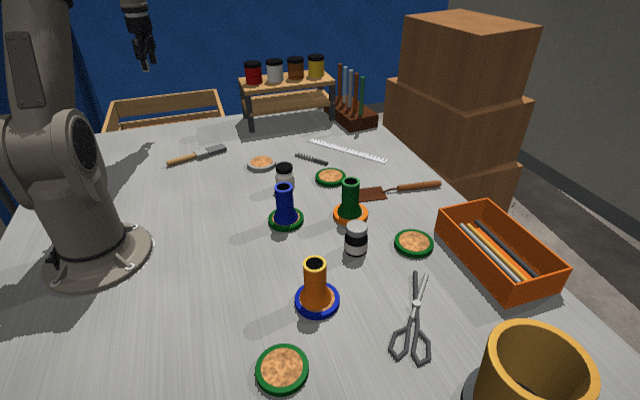

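Candidates for the green rest in the top view are (314,242), carrying the blue vase, and the empty rings at (486,292), (254,168) and (393,137). The base is at about (305,395), so the one under the blue vase looks nearest. The distances below should confirm that.

```bash
cat > h.py <<'E'
from bench import *
import cv2,numpy as np
from scipy.optimize import least_squares
RNG={'green':((40,80,20),(90,255,200)),'amber':((8,130,60),(28,255,255)),'blue':((108,120,40),(130,255,255)),'grey':((0,0,120),(180,60,255))}
def cloud(n,im=None,d=None):
    if im is None: im,d=get_image(n)
    c=camera_params(n);K=c['K'];v,u=np.mgrid[0:400,0:640]
    p=np.stack([(u-K[0,2])/K[0,0]*d,(v-K[1,2])/K[1,1]*d,d],-1)
    return im,cv2.cvtColor(im,cv2.COLOR_RGB2HSV),p@c['cam_to_world'][:3,:3].T+c['cam_to_world'][:3,3]
def px(n,w):
    c=camera_params(n);T=np.linalg.inv(c['cam_to_world']);q=c['K']@(T[:3,:3]@w+T[:3,3]);return q[:2]/q[2]
def fit(P,r,c0):
    f=least_squares(lambda c:np.hypot(*(P[:,:2]-c).T)-r,c0,loss='soft_l1',f_scale=.002);return f.x,np.sqrt(np.mean(f.fun**2))
E
python3 - <<'E'
from h import *
print('base px',px('top',np.zeros(3)))
S={'top':[(254,168),(393,137),(314,242),(486,292),(330,174),(432,246),(186,240),(247,222),(384,188)]}
for n in('top','side'):
    z=np.load(f'pics/{n}0.npz');im,hsv,W=cloud(n,z['im'],z['d'])
    b=W[(np.abs(W[...,2])<.004)];print(n,'bench z med',np.median(b[:,2]),len(b))
    for col,(lo,hi) in RNG.items():
        m=cv2.inRange(hsv,lo,hi)>0
        for lab,a,bb,r in(('rest',.008,.022,.041),('vasetop',.100,.120,.020)):
            if col=='grey' and lab=='vasetop':continue
            k=(m&(W[...,2]>a)&(W[...,2]<bb)&(np.hypot(W[...,0],W[...,1])<1)).astype(np.uint8)
            k=cv2.dilate(k,np.ones((5,5)))
            N,L,st,ce=cv2.connectedComponentsWithStats(k)
            for i in range(1,N):
                s=(L==i)&m&(W[...,2]>a)&(W[...,2]<bb)
                if s.sum()<25:continue
                P=W[s];c,e=fit(P,r,P[:,:2].mean(0));print(n,col,lab,ce[i].round(),s.sum(),c.round(4),'rms',e.round(4),'z',np.median(P[:,2]).round(4),'R',np.hypot(*c).round(3))
    # jars
    s=(W[...,2]>.065)&(W[...,2]<.082)&(np.abs(W[...,1])<.35)&(W[...,0]>.3)&(W[...,0]<.8)
    N,L,st,ce=cv2.connectedComponentsWithStats(s.astype(np.uint8))
    for i in range(1,N):
        if st[i,4]>60:print(n,'jar?',ce[i].round(),W[L==i].mean(0).round(4),st[i,4])
E
```

```text
base px [302.7056234  441.55806166]
top bench z med -0.0007984156933494857 164018
top green rest [393. 136.] 353 [ 0.7125 -0.203 ] rms 0.0026 z 0.0127 R 0.741
top green rest [253. 168.] 360 [0.6256 0.1427] rms 0.0026 z 0.0129 R 0.642
top green rest [328. 183.] 34 [ 0.6231 -0.048 ] rms 0.002 z 0.0204 R 0.625
top green rest [314. 241.] 388 [ 0.4476 -0.0124] rms 0.0026 z 0.0131 R 0.448
top green rest [485. 292.] 443 [ 0.3385 -0.4155] rms 0.0026 z 0.013 R 0.536
top green vasetop [119.  60.] 30 [0.8695 0.4664] rms 0.0015 z 0.1103 R 0.987
top green vasetop [330. 165.] 164 [ 0.6103 -0.0476] rms 0.0024 z 0.109 R 0.612
top amber rest [420.  58.] 193 [ 0.8983 -0.2864] rms 0.0296 z 0.0163 R 0.943
top amber rest [419.  99.] 250 [ 0.8156 -0.2792] rms 0.0544 z 0.0136 R 0.862
top amber rest [309.  86.] 298 [0.8522 0.0392] rms 0.0149 z 0.0169 R 0.853
top amber rest [477.  84.] 76 [ 0.8645 -0.3907] rms 0.0075 z 0.0152 R 0.949
top amber rest [431.  78.] 127 [ 0.8365 -0.3051] rms 0.0316 z 0.0202 R 0.89
top amber rest [393. 135.] 192 [ 0.696  -0.2087] rms 0.0142 z 0.0132 R 0.727
top amber rest [252. 167
[... 3161 characters left out ...]
z 0.0176 R 0.534
side grey rest [311. 157.] 39 [0.6274 0.295 ] rms 0.014 z 0.011 R 0.693
side grey rest [261. 161.] 131 [0.4459 0.2954] rms 0.0035 z 0.0131 R 0.535
side grey rest [130. 253.] 947 [ 0.0619 -0.0271] rms 0.0294 z 0.0128 R 0.068
side grey rest [419. 294.] 203 [ 0.6231 -0.329 ] rms 0.0131 z 0.0114 R 0.705
side grey rest [286. 349.] 35 [ 0.3418 -0.4137] rms 0.0015 z 0.0134 R 0.537
side jar? [284. 166.] [0.4847 0.1358 0.0731] 158
side jar? [350. 197.] [ 0.6053 -0.0646  0.0735] 96
side jar? [284. 202.] [ 0.4438 -0.0344  0.0733] 91
side jar? [463. 233.] [ 0.7913 -0.268   0.0687] 199
side jar? [357. 227.] [ 0.5744 -0.18    0.0736] 289
side jar? [315. 283.] [ 0.4361 -0.3088  0.0735] 140
```

The green rest under the blue vase is nearest the base (0.448 m, against 0.537, 0.642 and 0.742). One close crop will check it.

```bash
cat > go.py <<'E'
# prints tool-axis shift from the measured pose to each named/world target
import sys
from h import *
G=dict(bluev=(.4468,-.0172),greenv=(.6105,-.0488),amberv=(.439,-.292),green=(.4475,-.0146),amber=(.6142,-.0472),blue=(.442,-.294),grey=(.4458,.2969))
o=get_obs();p=np.array(o['tool_pos']);R=np.array(o['eef_rot'])
print('t',round(o['time'],2),'tcp',p.round(4),'w',round(o['grip_width'],4),'F',o['grasp_force'],'j',np.round(o['joints'],1))
for a in sys.argv[1:]:
    n,z=a.split('@');t=np.array((*(G[n] if n in G else map(float,n.split(','))),float(z)));print(a,(R.T@(t-p)).round(4))
E
python3 - <<'E'
import cv2
a=cv2.imread('pics/top0.png')[130:330,230:530];cv2.imwrite('pics/crop0.png',cv2.resize(a,None,fx=2.6,fy=2.6,interpolation=3))
E
python3 go.py 0.42,0.35@0.23 bluev@0.23
```

```text
t 0.1 tcp [0.157  0.656  0.2444] w 0.0852 F 0.0 j [-82.7  27.4   1.3  89.2  -0.7  63.6  -4.8]
0.42,0.35@0.23 [-0.327  -0.2364  0.0149]
bluev@0.23 [-0.4385 -0.5873  0.0154]
```

View pics/crop0.png

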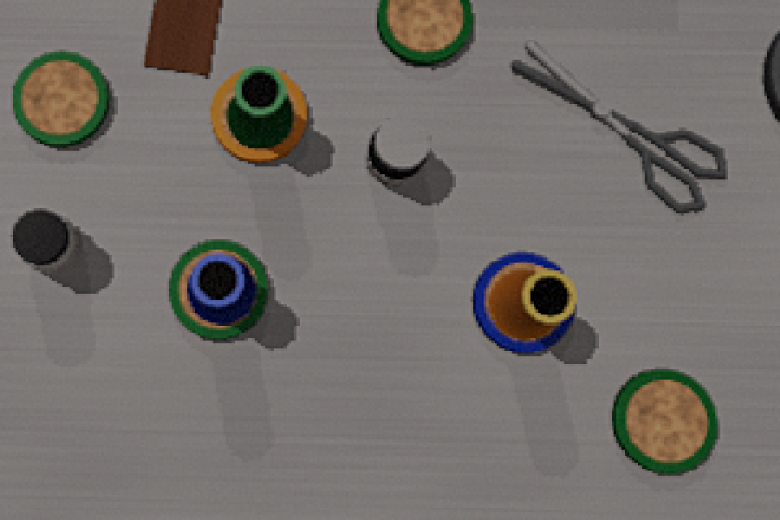

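The crop shows the blue vase on the green rest at crop (218,290), i.e. top pixel (314,242). The green vase on the amber rest is at (260,115) and the amber vase on the blue rest at (525,302). The other green rests are empty, so the choice holds.

```bash
python3 -m handwheel '1 -0.327 -0.236 0.01 0;1 -0.327 -0.236 0.01 0;1 -0.327 -0.236 0.01 0;1 -0.327 -0.236 0.01 0;1 -0.327 -0.236 0.01 0;1 -0.327 -0.236 0.01 0;1 -0.327 -0.236 0.01 0;1 -0.327 -0.236 0.01 0;1 -0.327 -0.236 0.01 0;1 -0.327 -0.236 0.01 0;1 -0.438 -0.587 0.01 0;1 -0.438 -0.587 0.01 0;1 -0.438 -0.587 0.01 0;1 -0.438 -0.587 0.01 0;1 -0.438 -0.587 0.01 0;1 -0.438 -0.587 0.01 0;1 -0.438 -0.587 0.01 0;1 -0.438 -0.587 0.01 0;1 -0.438 -0.587 0.01 0;1 -0.438 -0.587 0.01 0' 40; python3 go.py bluev@0.075
```

```text
time: 1.77
tool_pos: [0.4459, -0.0235, 0.2354]
eef_rot: [[-0.97, 0.242, 0.0], [0.242, 0.97, -0.002], [-0.001, -0.002, -1.0]]
wrist_force: [0.3, 0.1, -0.4]
grip_width: 0.0854
grasp_force: 0.0
t 1.77 tcp [ 0.4459 -0.0235  0.2354] w 0.0854 F 0.0 j [-26.9   5.8  23.7 120.9  -2.8  53.8  74.2]
bluev@0.075 [0.0008 0.0066 0.1604]
```

```bash
python3 -m handwheel '1 0 0 0 0;1 0 0 0 0;1 0 0 0 0;1 0 0 0 0' >/dev/null; python3 go.py bluev@0.075
```

```text
t 2.1 tcp [ 0.4464 -0.0148  0.2351] w 0.0858 F 0.0 j [-27.4   5.9  23.1 120.8  -2.9  53.8  74. ]
bluev@0.075 [-0.001  -0.0022  0.1601]
```

```bash
python3 -m handwheel '1 -0.001 -0.002 0.02 0;1 -0.001 -0.002 0.04 0;1 -0.001 -0.002 0.06 0;1 -0.001 -0.002 0.08 0;1 -0.001 -0.002 0.1 0;1 -0.001 -0.002 0.12 0;1 -0.001 -0.002 0.14 0;1 -0.001 -0.002 0.15 0;1 -0.001 -0.002 0.16 0;1 -0.001 -0.002 0.16 0;1 -0.001 -0.002 0.16 0'; python3 go.py bluev@0.075
```

```text
time: 3.02
tool_pos: [0.4471, -0.0183, 0.0754]
eef_rot: [[-0.973, 0.232, -0.0], [0.232, 0.973, 0.0], [0.0, -0.0, -1.0]]
wrist_force: [0.1, -0.6, 0.2]
grip_width: 0.0855
grasp_force: 0.0
t 3.02 tcp [ 0.4471 -0.0183  0.0754] w 0.0855 F 0.0 j [-21.4  22.3  18.9 128.3 -13.7  31.3  84.4]
bluev@0.075 [0.0005 0.001  0.0004]
```

```bash
python3 - <<'E'
from h import *
im,d=get_image('side');cv2.imwrite('pics/s1.png',cv2.resize(im[120:300,200:440],None,fx=2.5,fy=2.5,interpolation=3)[:,:,::-1])
E
```

```text
(no output)
```

View pics/s1.png

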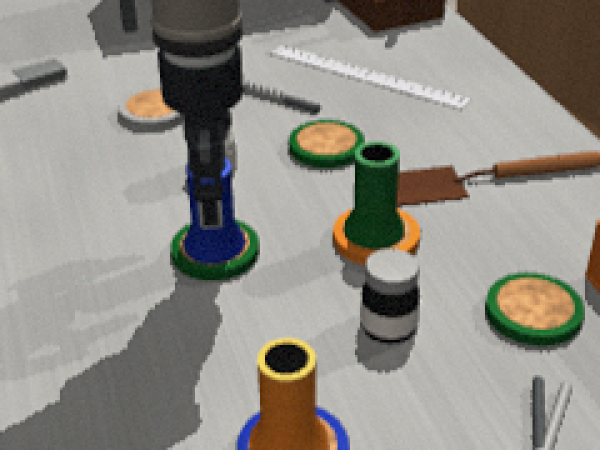

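The jaws straddle the blue neck, with the near finger at crop (210,190), clear of the flare. Next: close and lift slightly.

```bash
python3 -m handwheel '-1 0 0 0 0;-1 0 0 0 0;-1 0 0 0 0;-1 0 0 0 0;-1 0 0 0 0;-1 0 0 0 0;-1 0 0 0 0;-1 0 0 0 0;-1 0 0 0 0;-1 0 0 0 0;-1 0 0 0 0;-1 0 0 0 0' 40;python3 -m handwheel '-1 0 0 -0.005 0;-1 0 0 -0.01 0;-1 0 0 -0.02 0;-1 0 0 -0.04 0;-1 0 0 -0.06 0;-1 0 0 -0.08 0;-1 0 0 -0.1 0;-1 0 0 -0.12 0;-1 0 0 -0.13 0;-1 0 0 -0.13 0;-1 0 0 -0.13 0;-1 0 0 -0.13 0'; python3 go.py grey@0.205
```

```text
time: 4.07
tool_pos: [0.4475, -0.0182, 0.076]
eef_rot: [[-0.973, 0.233, 0.001], [0.233, 0.973, 0.001], [-0.001, 0.001, -1.0]]
wrist_force: [-1.2, 0.7, 6.4]
grip_width: 0.0429
grasp_force: 39.6
time: 5.07
tool_pos: [0.4462, -0.0184, 0.2044]
eef_rot: [[-0.973, 0.233, -0.002], [0.233, 0.973, -0.0], [0.001, -0.001, -1.0]]
wrist_force: [-0.3, 0.2, -1.3]
grip_width: 0.0427
grasp_force: 41.0
t 5.07 tcp [ 0.4462 -0.0184  0.2044] w 0.0427 F 40.970773100852966 j [-27.2   8.6  23.9 122.8  -4.6  49.5  76. ]
grey@0.205 [ 0.0737  0.3066 -0.0007]
```

```bash
python3 -m handwheel '-1 0.002 0.01 0 0;-1 0.007 0.03 0 0;-1 0.012 0.05 0 0;-1 0.017 0.07 0 0;-1 0.022 0.09 0 0;-1 0.027 0.11 0 0;-1 0.032 0.13 0 0;-1 0.036 0.15 0 0;-1 0.041 0.17 0 0;-1 0.046 0.19 0 0;-1 0.05 0.21 0 0;-1 0.055 0.23 0 0;-1 0.06 0.25 0 0;-1 0.065 0.27 0 0;-1 0.069 0.285 0 0;-1 0.072 0.297 0 0;-1 0.073 0.304 0 0;-1 0.074 0.307 0 0;-1 0.074 0.307 0 0;-1 0.074 0.307 0 0';python3 -m handwheel '-1 0 0 0 0;-1 0 0 0 0;-1 0 0 0 0'>/dev/null;  python3 go.py grey@0.0765
```

```text
time: 6.73
tool_pos: [0.4465, 0.2963, 0.2051]
eef_rot: [[-0.972, 0.234, -0.0], [0.234, 0.972, -0.001], [0.0, -0.001, -1.0]]
wrist_force: [-0.1, -0.6, -1.1]
grip_width: 0.0424
grasp_force: 41.0
t 6.98 tcp [0.4466 0.2966 0.2054] w 0.0427 F 40.951611399650574 j [-50.9  16.9  12.8 111.3  -4.7  52.3  40.8]
grey@0.0765 [8.000e-04 1.000e-04 1.289e-01]
```

```bash
cat > look.py <<'E'
import sys
from h import *
# vase colour, rest colour: centre of held/standing vase body vs rest from both views
col=sys.argv[1]
lo,hi=RNG[col]
o=get_obs();tp=o['tool_pos']
c0=np.array(eval(sys.argv[2])) if len(sys.argv)>2 else np.array(tp[:2])
for n in('top','side'):
    im,hsv,W=cloud(n)
    s=(cv2.inRange(hsv,lo,hi)>0)&(np.hypot(W[...,0]-c0[0],W[...,1]-c0[1])<.06)&(W[...,2]>.022)
    P=W[s]
    if len(P)<30: print(n,'few',len(P));continue
    zb,zt=np.percentile(P[:,2],[1,99])
    N=P[(P[:,2]>zb+.03)&(P[:,2]<zt-.004)]
    print(n,len(P),'z',zb.round(4),zt.round(4),'neck fit',*[x.round(4) for x in fit(N,.022,c0)] if len(N)>20 else '')
E
python3 look.py blue
```

```text
top 351 z 0.1473 0.2763 neck fit [0.4465 0.2962] 0.0014
side 396 z 0.1435 0.3484 neck fit [0.4462 0.2961] 0.002
```

```bash
python3 -m handwheel '-1 0 0 0.01 0;-1 0 0 0.03 0;-1 0 0 0.05 0;-1 0 0 0.07 0;-1 0 0 0.09 0;-1 0 0 0.105 0;-1 0 0 0.115 0;-1 0 0 0.12 0;-1 0 0 0.124 0;-1 0 0 0.126 0;-1 0 0 0.127 0;-1 0 0 0.128 0;-1 0 0 0.128 0;-1 0 0 0.129 0;-1 0 0 0.129 0;-1 0 0 0.129 0;-1 0 0 0.129 0'
```

```text
time: 8.5
tool_pos: [0.4465, 0.2974, 0.0765]
eef_rot: [[-0.973, 0.233, 0.0], [0.233, 0.973, 0.0], [-0.0, 0.0, -1.0]]
wrist_force: [0.1, 0.1, -2.0]
grip_width: 0.0426
grasp_force: 40.9
```

```bash
python3 -m handwheel '-1 0 0 0.0005 0;-1 0 0 0.001 0;-1 0 0 0.001 0;-1 0 0 0.001 0' | grep -E 'pos|force'; python3 -m handwheel '-1 0 0 0.0005 0;-1 0 0 0.001 0;-1 0 0 0.001 0;-1 0 0 0.001 0' | grep -E 'pos|force'
```

```text
tool_pos: [0.4466, 0.2975, 0.076]
wrist_force: [-2.3, -1.4, 5.7]
grasp_force: 41.6
tool_pos: [0.4466, 0.2976, 0.0759]
wrist_force: [-3.4, -2.7, 16.0]
grasp_force: 42.5
```

```bash
python3 -m handwheel '-1 0 0 -0.001 0;-1 0 0 -0.001 0;-0.1 0 0 -0.001 0;0 0 0 -0.001 0;0 0 0 -0.001 0;0.2 0 0 -0.001 0;0.4 0 0 -0.001 0;0.6 0 0 -0.001 0;0.8 0 0 -0.001 0;1 0 0 -0.001 0;1 0 0 -0.001 0;1 0 0 -0.001 0;1 0 0 -0.001 0;1 0 0 -0.001 0;1 0 0 -0.001 0;1 0 0 -0.001 0'|grep -E 'pos|width|force'; python3 go.py; python3 look.py blue .4458,.2969
```

```text
tool_pos: [0.4464, 0.2973, 0.0753]
wrist_force: [-0.3, 0.4, -0.8]
grip_width: 0.0855
grasp_force: 0.0
t 10.5 tcp [0.4464 0.2973 0.0753] w 0.0855 F 0.0 j [-48.6  27.9  10.4 116.4  -8.1  36.4  43.7]
top 154 z 0.0221 0.1625 neck fit [0.4454 0.2881] 0.0027
side 270 z 0.0227 0.4291 neck fit [0.4457 0.2964] 0.0086
```

```bash
python3 -m handwheel '1 0 0 -0.02 0;1 0 0 -0.05 0;1 0 0 -0.09 0;1 0 0 -0.13 0;1 0 0 -0.15 0;1 0 0 -0.15 0;1 -0.24 -0.298 -0.15 0;1 -0.24 -0.298 -0.15 0;1 -0.24 -0.298 -0.15 0;1 -0.24 -0.298 -0.15 0;1 -0.24 -0.298 -0.15 0;1 -0.24 -0.298 -0.15 0;1 -0.24 -0.298 -0.15 0;1 -0.24 -0.298 -0.15 0;1 -0.24 -0.298 -0.15 0;1 -0.24 -0.298 -0.15 0;1 -0.24 -0.298 -0.15 0;1 -0.24 -0.298 -0.15 0;1 -0.24 -0.298 -0.15 0;1 -0.24 -0.298 -0.15 0'|grep -E 'pos|width|force'; python3 look.py blue .4458,.2969;python3 go.py greenv@0.075
```

```text
tool_pos: [0.61, -0.0461, 0.2249]
wrist_force: [0.2, -0.5, -0.2]
grip_width: 0.0854
grasp_force: 0.0
top 412 z 0.0225 0.1111 neck fit [0.4466 0.2974] 0.0012
side 418 z 0.023 0.1108 neck fit [0.4465 0.2972] 0.002
t 12.37 tcp [ 0.6102 -0.0466  0.2252] w 0.0854 F 0.0 j [-18.1  23.5  22.  100.5 -10.2  58.   84.4]
greenv@0.075 [-0.0009 -0.0022  0.1502]
```

```bash
python3 -m handwheel '1 -0.001 -0.002 0.02 0;1 -0.001 -0.002 0.04 0;1 -0.001 -0.002 0.06 0;1 -0.001 -0.002 0.08 0;1 -0.001 -0.002 0.1 0;1 -0.001 -0.002 0.12 0;1 -0.001 -0.002 0.14 0;1 -0.001 -0.002 0.15 0;1 -0.001 -0.002 0.15 0;1 -0.001 -0.002 0.15 0;-1 -0.001 -0.002 0.15 0;-1 -0.001 -0.002 0.15 0;-1 -0.001 -0.002 0.15 0;-1 -0.001 -0.002 0.15 0;-1 -0.001 -0.002 0.15 0;-1 -0.001 -0.002 0.15 0;-1 -0.001 -0.002 0.15 0;-1 -0.001 -0.002 0.15 0;-1 -0.001 -0.002 0.15 0;-1 -0.001 -0.002 0.15 0' 40|grep -E 'pos|width|force'; python3 -m handwheel '-1 0 0 0 0;-1 0 0 -0.005 0;-1 0 0 -0.01 0;-1 0 0 -0.02 0;-1 0 0 -0.04 0;-1 0 0 -0.06 0;-1 0 0 -0.08 0;-1 0 0 -0.1 0;-1 0 0 -0.12 0;-1 0 0 -0.13 0;-1 0 0 -0.13 0;-1 0 0 -0.13 0'|grep -E 'pos|width|force';python3 go.py green@0.205
```

```text
tool_pos: [0.6119, -0.0502, 0.0765]
wrist_force: [-1.0, 0.8, 6.1]
grip_width: 0.0428
grasp_force: 39.8
tool_pos: [0.6109, -0.0505, 0.2054]
wrist_force: [0.1, 0.1, -2.4]
grip_width: 0.0427
grasp_force: 41.1
t 15.03 tcp [ 0.6109 -0.0505  0.2054] w 0.0427 F 41.05059742927551 j [-17.6  24.8  21.9 101.5 -10.9  55.8  85.2]
green@0.205 [ 0.1672 -0.0031  0.0003]
```

```bash
python3 -m handwheel '-1 0.01 0 0 0;-1 0.03 -0.001 0 0;-1 0.05 -0.001 0 0;-1 0.07 -0.001 0 0;-1 0.09 -0.002 0 0;-1 0.11 -0.002 0 0;-1 0.13 -0.003 0 0;-1 0.145 -0.003 0 0;-1 0.157 -0.003 0 0;-1 0.164 -0.003 0 0;-1 0.167 -0.003 0 0;-1 0.167 -0.003 0 0;-1 0.167 -0.003 0 0;-1 0.167 -0.003 0 0;-1 0.167 -0.003 0 0'|grep -E 'pos|width|force'; python3 look.py green;python3 go.py green@0.078
```

```text
tool_pos: [0.4485, -0.0147, 0.2053]
wrist_force: [-0.6, -1.0, -1.8]
grip_width: 0.0426
grasp_force: 41.0
top few 0
side 640 z 0.1444 0.4932 neck fit [ 0.4475 -0.0161] 0.0074
t 16.38 tcp [ 0.4483 -0.0147  0.2052] w 0.0424 F 41.0473108291626 j [-25.8   8.6  21.8 122.5  -4.2  49.6  75.1]
green@0.078 [ 0.0008 -0.      0.1272]
```

```bash
python3 -m handwheel '-1 0.001 0 0.01 0;-1 0.001 0 0.03 0;-1 0.001 0 0.05 0;-1 0.001 0 0.07 0;-1 0.001 0 0.09 0;-1 0.001 0 0.105 0;-1 0.001 0 0.115 0;-1 0.001 0 0.12 0;-1 0.001 0 0.124 0;-1 0.001 0 0.126 0;-1 0.001 0 0.127 0;-1 0.001 0 0.127 0;-1 0.001 0 0.127 0'|grep -E 'pos|force';python3 -m handwheel '-1 0 0 0.0005 0;-1 0 0 0.001 0;-1 0 0 0.001 0;-1 0 0 0.001 0' | grep -E 'pos|force'
```

```text
tool_pos: [0.4473, -0.0143, 0.0788]
wrist_force: [0.0, -0.1, -2.3]
grasp_force: 41.0
tool_pos: [0.4469, -0.0143, 0.0774]
wrist_force: [0.5, -0.2, -2.6]
grasp_force: 41.0
```

```bash
python3 -m handwheel '-1 0 0 0.0005 0;-1 0 0 0.001 0;-1 0 0 0.001 0;-1 0 0 0.001 0' | grep -E 'pos|wrist_force';python3 -m handwheel '-1 0 0 0.0003 0;-1 0 0 0.0005 0;-1 0 0 0.0005 0;-1 0 0 0.0005 0' | grep -E 'pos|wrist_force'
```

```text
tool_pos: [0.447, -0.0143, 0.0764]
wrist_force: [-0.6, 0.5, 2.2]
tool_pos: [0.4471, -0.0143, 0.0764]
wrist_force: [-2.1, 0.4, 10.9]
```

```bash
python3 -m handwheel '-1 0 0 -0.001 0;-0.1 0 0 -0.001 0;0 0 0 -0.001 0;0 0 0 -0.001 0;0.2 0 0 -0.001 0;0.4 0 0 -0.001 0;0.6 0 0 -0.001 0;0.8 0 0 -0.001 0;1 0 0 -0.001 0;1 0 0 -0.001 0;1 0 0 -0.001 0;1 0 0 -0.001 0;1 0 0 -0.001 0'|grep -E 'pos|width|force'; python3 -m handwheel '1 0 0 -0.02 0;1 0 0 -0.05 0;1 0 0 -0.09 0;1 0 0 -0.13 0;1 0 0 -0.15 0;1 0 0 -0.15 0;1 -0.057 -0.272 -0.15 0;1 -0.057 -0.272 -0.15 0;1 -0.057 -0.272 -0.15 0;1 -0.057 -0.272 -0.15 0;1 -0.057 -0.272 -0.15 0;1 -0.057 -0.272 -0.15 0;1 -0.057 -0.272 -0.15 0;1 -0.057 -0.272 -0.15 0;1 -0.057 -0.272 -0.15 0;1 -0.057 -0.272 -0.15 0;1 -0.057 -0.272 -0.15 0;1 -0.057 -0.272 -0.15 0'|grep -E 'pos|width|force'; python3 look.py green .4475,-.0146;python3 go.py amberv@0.075
```

```text
tool_pos: [0.4469, -0.0144, 0.0768]
wrist_force: [-0.4, -0.3, -0.3]
grip_width: 0.0856
grasp_force: 0.0
tool_pos: [0.4394, -0.2906, 0.2265]
wrist_force: [0.3, -0.2, 0.1]
grip_width: 0.0856
grasp_force: 0.0
top 346 z 0.0225 0.1129 neck fit [ 0.4453 -0.0154] 0.0032
side 652 z 0.0224 0.1112 neck fit [ 0.4461 -0.0147] 0.0011
t 21.15 tcp [ 0.4394 -0.291   0.2267] w 0.0851 F 0.0 j [ -1.1  16.1  33.7 112.2 -10.9  54.8 114.5]
amberv@0.075 [ 1.000e-04 -1.100e-03  1.517e-01]
```

```bash
python3 -m handwheel '1 0 -0.001 0.02 0;1 0 -0.001 0.04 0;1 0 -0.001 0.06 0;1 0 -0.001 0.08 0;1 0 -0.001 0.1 0;1 0 -0.001 0.12 0;1 0 -0.001 0.14 0;1 0 -0.001 0.151 0;1 0 -0.001 0.151 0;1 0 -0.001 0.151 0;-1 0 -0.001 0.151 0;-1 0 -0.001 0.151 0;-1 0 -0.001 0.151 0;-1 0 -0.001 0.151 0;-1 0 -0.001 0.151 0;-1 0 -0.001 0.151 0;-1 0 -0.001 0.151 0;-1 0 -0.001 0.151 0;-1 0 -0.001 0.151 0;-1 0 -0.001 0.151 0' 40|grep -E 'pos|width|force'; python3 -m handwheel '-1 0 0 0 0;-1 0 0 -0.005 0;-1 0 0 -0.01 0;-1 0 0 -0.02 0;-1 0 0 -0.04 0;-1 0 0 -0.06 0;-1 0 0 -0.08 0;-1 0 0 -0.1 0;-1 0 0 -0.12 0;-1 0 0 -0.13 0;-1 0 0 -0.13 0;-1 0 0 -0.13 0'|grep -E 'pos|width|force';python3 go.py amber@0.205
```

```text
tool_pos: [0.4395, -0.2932, 0.0767]
wrist_force: [-0.1, 1.3, 6.8]
grip_width: 0.0427
grasp_force: 39.6
tool_pos: [0.4389, -0.293, 0.2059]
wrist_force: [-0.1, 0.4, -1.2]
grip_width: 0.0423
grasp_force: 40.9
t 23.82 tcp [ 0.4389 -0.293   0.2059] w 0.0423 F 40.92625021934509 j [ -0.5  17.9  33.6 113.4 -12.4  52.2 116. ]
amber@0.205 [-0.1134  0.2798  0.0011]
```

```bash
python3 -m handwheel '-1 -0.004 0.01 0 0;-1 -0.012 0.03 0 0;-1 -0.02 0.05 0 0;-1 -0.028 0.07 0 0;-1 -0.036 0.09 0 0;-1 -0.045 0.11 0 0;-1 -0.053 0.13 0 0;-1 -0.061 0.15 0 0;-1 -0.069 0.17 0 0;-1 -0.077 0.19 0 0;-1 -0.085 0.21 0 0;-1 -0.093 0.23 0 0;-1 -0.101 0.25 0 0;-1 -0.107 0.265 0 0;-1 -0.111 0.275 0 0;-1 -0.113 0.28 0 0;-1 -0.113 0.28 0 0;-1 -0.113 0.28 0 0;-1 -0.113 0.28 0 0;-1 -0.113 0.28 0 0'|grep -E 'pos|width|force'; python3 look.py amber;python3 go.py amber@0.078
```

```text
tool_pos: [0.6133, -0.0486, 0.2059]
wrist_force: [0.4, -0.3, -1.3]
grip_width: 0.0429
grasp_force: 40.9
top few 18
side 574 z 0.1438 0.2397 neck fit [ 0.6137 -0.049 ] 0.001
t 25.58 tcp [ 0.6135 -0.048   0.206 ] w 0.0428 F 40.911219120025635 j [-22.2  25.8  28.1 101.4 -14.3  56.3  87.9]
amber@0.078 [-0.0004  0.001   0.128 ]
```

```bash
python3 -m handwheel '-1 0 0.001 0.01 0;-1 0 0.001 0.03 0;-1 0 0.001 0.05 0;-1 0 0.001 0.07 0;-1 0 0.001 0.09 0;-1 0 0.001 0.105 0;-1 0 0.001 0.115 0;-1 0 0.001 0.12 0;-1 0 0.001 0.124 0;-1 0 0.001 0.126 0;-1 0 0.001 0.128 0;-1 0 0.001 0.128 0;-1 0 0.001 0.128 0'|grep -E 'pos|force';python3 -m handwheel '-1 0 0 0.0005 0;-1 0 0 0.001 0;-1 0 0 0.001 0;-1 0 0 0.001 0' | grep -E 'pos|wrist_force'
```

```text
tool_pos: [0.6145, -0.0461, 0.0784]
wrist_force: [-0.6, -0.2, -1.6]
grasp_force: 40.9
tool_pos: [0.6141, -0.0461, 0.0769]
wrist_force: [-0.4, 0.7, -2.4]
```

```bash
python3 -m handwheel '-1 0 0 0.0003 0;-1 0 0 0.0006 0;-1 0 0 0.0006 0;-1 0 0 0.0006 0' | grep -E 'pos|wrist_force';python3 -m handwheel '-1 0 0 0.0003 0;-1 0 0 0.0005 0;-1 0 0 0.0005 0;-1 0 0 0.0005 0' | grep -E 'pos|wrist_force'
```

```text
tool_pos: [0.6143, -0.0461, 0.0768]
wrist_force: [-1.8, 2.1, 5.1]
tool_pos: [0.6144, -0.0461, 0.0768]
wrist_force: [-3.6, 0.9, 9.5]
```

```bash
python3 -m handwheel '-1 0 0 -0.001 0;-0.1 0 0 -0.001 0;0 0 0 -0.001 0;0 0 0 -0.001 0;0.2 0 0 -0.001 0;0.4 0 0 -0.001 0;0.6 0 0 -0.001 0;0.8 0 0 -0.001 0;1 0 0 -0.001 0;1 0 0 -0.001 0;1 0 0 -0.001 0;1 0 0 -0.001 0;1 0 0 -0.001 0'|grep -E 'pos|width|force'; python3 -m handwheel '1 0 0 -0.02 0;1 0 0 -0.05 0;1 0 0 -0.09 0;1 0 0 -0.13 0;1 0 0 -0.15 0;1 0 0 -0.15 0;1 0.243 0.295 -0.15 0;1 0.243 0.295 -0.15 0;1 0.243 0.295 -0.15 0;1 0.243 0.295 -0.15 0;1 0.243 0.295 -0.15 0;1 0.243 0.295 -0.15 0;1 0.243 0.295 -0.15 0;1 0.243 0.295 -0.15 0;1 0.243 0.295 -0.15 0;1 0.243 0.295 -0.15 0;1 0.243 0.295 -0.15 0;1 0.243 0.295 -0.15 0;1 0.243 0.295 -0.15 0;1 0.243 0.295 -0.15 0'|grep -E 'pos|width|force'; python3 look.py amber .6142,-.0472;python3 go.py .4466,.2973@0.075
```

```text
tool_pos: [0.6141, -0.0461, 0.0767]
wrist_force: [0.2, 0.2, 0.5]
grip_width: 0.0853
grasp_force: 0.0
tool_pos: [0.4472, 0.2955, 0.2265]
wrist_force: [0.4, -0.2, 0.6]
grip_width: 0.0855
grasp_force: 0.0
top 431 z 0.0223 0.1128 neck fit [ 0.6144 -0.0462] 0.0024
side 624 z 0.0227 0.1109 neck fit [ 0.6148 -0.0464] 0.0012
t 30.52 tcp [0.4471 0.2959 0.2267] w 0.0853 F 0.0 j [-58.6  15.9  22.3 110.5  -7.3  54.9  43.5]
.4466,.2973@0.075 [0.0009 0.0013 0.1517]
```

```bash
python3 -m handwheel '1 0 0.001 0.02 0;1 0 0.001 0.04 0;1 0 0.001 0.06 0;1 0 0.001 0.08 0;1 0 0.001 0.1 0;1 0 0.001 0.12 0;1 0 0.001 0.14 0;1 0 0.001 0.151 0;1 0 0.001 0.151 0;1 0 0.001 0.151 0;-1 0 0.001 0.151 0;-1 0 0.001 0.151 0;-1 0 0.001 0.151 0;-1 0 0.001 0.151 0;-1 0 0.001 0.151 0;-1 0 0.001 0.151 0;-1 0 0.001 0.151 0;-1 0 0.001 0.151 0;-1 0 0.001 0.151 0;-1 0 0.001 0.151 0' 40|grep -E 'pos|width|force'; python3 -m handwheel '-1 0 0 0 0;-1 0 0 -0.005 0;-1 0 0 -0.01 0;-1 0 0 -0.02 0;-1 0 0 -0.04 0;-1 0 0 -0.06 0;-1 0 0 -0.08 0;-1 0 0 -0.1 0;-1 0 0 -0.12 0;-1 0 0 -0.14 0;-1 0 0 -0.15 0;-1 0 0 -0.15 0;-1 0 0 -0.15 0;-1 0 0 -0.15 0'|grep -E 'pos|width|force';python3 go.py 0.47,0@.225 blue@0.225
```

```text
tool_pos: [0.4471, 0.2986, 0.0767]
wrist_force: [-0.7, -1.8, 7.2]
grip_width: 0.0427
grasp_force: 39.8
tool_pos: [0.4459, 0.2979, 0.2246]
wrist_force: [-0.4, 0.2, -1.6]
grip_width: 0.0427
grasp_force: 40.9
t 33.35 tcp [0.4459 0.2979 0.2246] w 0.0427 F 40.89938163757324 j [-59.   16.2  22.5 110.6  -7.5  54.8  43.6]
0.47,0@.225 [-9.270e-02 -2.841e-01 -1.000e-04]
blue@0.225 [-1.338e-01 -5.766e-01  3.000e-04]
```

```bash
python3 -m handwheel '-1 -0.003 -0.01 0 0;-1 -0.01 -0.03 0 0;-1 -0.016 -0.05 0 0;-1 -0.024 -0.075 0 0;-1 -0.033 -0.1 0 0;-1 -0.041 -0.125 0 0;-1 -0.049 -0.15 0 0;-1 -0.057 -0.175 0 0;-1 -0.065 -0.2 0 0;-1 -0.073 -0.225 0 0;-1 -0.082 -0.25 0 0;-1 -0.089 -0.275 0 0;-1 -0.093 -0.3 0 0;-1 -0.097 -0.325 0 0;-1 -0.1 -0.35 0 0;-1 -0.104 -0.375 0 0;-1 -0.107 -0.395 0 0;-1 -0.109 -0.41 0 0;-1 -0.111 -0.42 0 0;-1 -0.111 -0.42 0 0'|grep -E 'pos|width|force';python3 go.py blue@.205
```

```text
tool_pos: [0.4553, -0.139, 0.225]
wrist_force: [-0.5, -0.4, -1.6]
grip_width: 0.0425
grasp_force: 40.9
t 35.02 tcp [ 0.4553 -0.139   0.225 ] w 0.0425 F 40.88705778121948 j [-23.8  10.9  38.  118.7  -8.3  53.   95. ]
blue@.205 [-0.0239 -0.1537  0.0202]
```

```bash
python3 -m handwheel '-1 -0.002 -0.01 0 0;-1 -0.005 -0.03 0 0;-1 -0.008 -0.05 0 0;-1 -0.011 -0.07 0 0;-1 -0.014 -0.09 0 0;-1 -0.017 -0.11 0.005 0;-1 -0.02 -0.13 0.01 0;-1 -0.023 -0.144 0.015 0;-1 -0.024 -0.152 0.02 0;-1 -0.024 -0.154 0.02 0;-1 -0.024 -0.154 0.02 0;-1 -0.024 -0.154 0.02 0;-1 -0.024 -0.154 0.02 0'|grep -E 'pos|width|force'; python3 look.py blue;python3 go.py blue@0.078
```

```text
tool_pos: [0.4448, -0.2902, 0.2057]
wrist_force: [0.3, -0.3, -1.4]
grip_width: 0.0422
grasp_force: 40.9
top 314 z 0.1455 0.2407 neck fit [ 0.4439 -0.2908] 0.0006
side 939 z 0.1451 0.2429 neck fit [ 0.4443 -0.2914] 0.0008
t 36.2 tcp [ 0.4448 -0.2905  0.2059] w 0.0423 F 40.92223763465881 j [ -5.6  19.4  39.8 113.1 -15.5  52.8 118.7]
blue@0.078 [ 0.002  -0.0042  0.1279]
```

```bash
python3 -m handwheel '-1 0.001 -0.003 0.01 0;-1 0.001 -0.003 0.03 0;-1 0.001 -0.003 0.05 0;-1 0.001 -0.003 0.07 0;-1 0.001 -0.003 0.09 0;-1 0.001 -0.003 0.105 0;-1 0.001 -0.003 0.115 0;-1 0.001 -0.003 0.12 0;-1 0.001 -0.003 0.124 0;-1 0.001 -0.003 0.126 0;-1 0.001 -0.003 0.128 0;-1 0.001 -0.003 0.128 0;-1 0.001 -0.003 0.128 0'|grep -E 'pos|force';python3 -m handwheel '-1 0 0 0.0005 0;-1 0 0 0.001 0;-1 0 0 0.001 0;-1 0 0 0.001 0' | grep -E 'pos|wrist_force'
```

```text
tool_pos: [0.443, -0.2942, 0.0782]
wrist_force: [-0.5, 0.5, -1.7]
grasp_force: 41.0
tool_pos: [0.4428, -0.2941, 0.0768]
wrist_force: [0.6, -0.8, -0.0]
```

```bash
python3 -m handwheel '-1 0 0 0.0003 0;-1 0 0 0.0006 0;-1 0 0 0.0006 0;-1 0 0 0.0006 0' | grep -E 'pos|wrist_force'
```

```text
tool_pos: [0.4429, -0.2942, 0.0767]
wrist_force: [-0.7, 0.9, 5.3]
```

Contact. Release, rise and move aside along +y at height.

```bash
python3 -m handwheel '-1 0 0 -0.0005 0;-0.1 0 0 -0.0005 0;0 0 0 -0.0005 0;0 0 0 -0.0005 0;0.2 0 0 -0.0005 0;0.4 0 0 -0.0005 0;0.6 0 0 -0.0005 0;0.8 0 0 -0.0005 0;1 0 0 -0.0005 0;1 0 0 -0.0005 0;1 0 0 -0.0005 0;1 0 0 -0.0005 0;1 0 0 -0.0005 0'|grep -E 'pos|width|force'; python3 -m handwheel '1 0 0 -0.02 0;1 0 0 -0.05 0;1 0 0 -0.09 0;1 0 0 -0.13 0;1 0 0 -0.16 0;1 0 0 -0.16 0;1 0 0.15 -0.16 0;1 0 0.15 -0.16 0;1 0 0.15 -0.16 0;1 0 0.15 -0.16 0;1 0 0.15 -0.16 0;1 0 0.15 -0.16 0;1 0 0.15 -0.16 0;1 0 0.15 -0.16 0'|grep -E 'pos|width|force'; python3 look.py blue .442,-.294;python3 look.py amber .6142,-.0472;python3 look.py green .4475,-.0146; python3 - <<'E'
from h import *
im,d=get_image('side');cv2.imwrite('pics/s2.png',im[:,:,::-1])
E
```

```text
tool_pos: [0.4427, -0.2941, 0.0766]
wrist_force: [0.3, -0.3, -0.8]
grip_width: 0.0857
grasp_force: 0.0
tool_pos: [0.4771, -0.1496, 0.2365]
wrist_force: [-0.2, -0.6, -0.3]
grip_width: 0.0857
grasp_force: 0.0
top 145 z 0.0236 0.1123 neck fit [ 0.4426 -0.2916] 0.0026
side 1007 z 0.0224 0.1113 neck fit [ 0.4421 -0.2957] 0.0007
top 436 z 0.0222 0.1125 neck fit [ 0.6146 -0.0459] 0.0021
side 627 z 0.0224 0.1109 neck fit [ 0.6148 -0.0466] 0.0012
top 347 z 0.0225 0.1126 neck fit [ 0.4451 -0.0143] 0.0032
side 649 z 0.0225 0.1112 neck fit [ 0.446  -0.0145] 0.0011
```

View pics/s2.png

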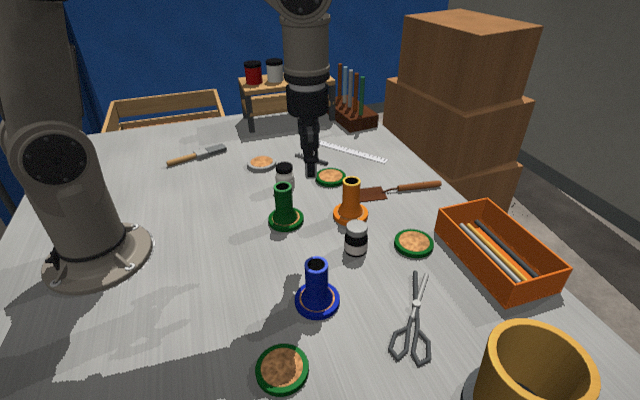

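All three vases stand upright on their own colours: green at (285,210), amber at (350,200), blue at (317,290). The grey rest at (261,162) is empty and the jars have not moved.

```bash
python3 -m handwheel '1 0 0 0 0;1 0 0 0 0;1 0 0 0 0'|head -2; python3 -c "from bench import manip;print(manip.finish_job())"
```

```text
time: 40.8
tool_pos: [0.4776, -0.1482, 0.2366]
the job is handed in; nothing more can be done
None
```

I handed the job in at 40.8 s: by the last camera check each vase stands upright within about 3 mm of the centre of its own rest, the grey rest is empty, and the jars look unmoved; no verdict came back.

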